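# Roll a pipe stub into the V-block and butt it against the stop

### The arm

A 6-joint arm with a two-finger parallel gripper is mounted at the origin on the work surface. World frame = base frame: x ahead of the robot, y to its left, z up, the work surface at z = 0. Lengths are in m, angles in rad, forces in N, time in s.
With the tool pointing down it reaches from about 0.425 to 0.95 m from the base axis. Payload 3.5 kg.
Tool frame: the origin (TCP) lies at the very end of the fingers, on their centre line; the grasp point (between the pads) lies 19 mm behind it; x points along the fingers, z is the direction in which the jaws open and shut, and the axes are right-handed (so a half turn about x gives the same grasp; the last joint's range is limited). The gripper opens to 85 mm and grips with 20 to 120 N. Pads are 22 mm wide; open, the fingers measure 114 mm over their backs; the gripper's body (76 mm by 85 mm) begins 54 mm behind the grasp point. The pads swing forward as they close: fully open they stand 13 mm farther back than shut.
Start: joints at [-1.454, 0.286, 1.577, -0, 1.279, -0.15], TCP at [0.178, -0.651, 0.199] pointing down, gripper open.
Joint ranges: [-2.77, 2.77], [-0.9, 2.22], [0.21, 2.48], [-1.53, 4.67], [0.24, 2.81], [-2.84, 2.84]. Speed limits (rad/s): [2.79, 2.79, 3.14, 3.14, 3.14, 3.14].

### API

Orientations are given as a unit quaternion [x, y, z, w].
In Python, from plant import ctrl, cams gives the robot as it stands.
- The arm moves only by the tool play_rows, never from a script. Its argument "rows" is a list of rows, each a list of 3 entries, a list of its own where there are three numbers: the opening in per cent of the stroke, from 0 (shut) to 100 (fully open), then the shift along the tool's x, y, z in units of 0.3 m (1.0 is 0.3 m), then the turn, a rotation vector about the tool's x, y, z in units of pi/2 rad (1.0 is pi/2 rad). A call has 1 to 10 rows; each row is the pose to reach, as a shift and turn from the pose commanded when the call began, along the tool's axes at that moment; what a row does not reach only later rows make up. A row lasts 1/12 s, in which the tool goes at most 41.7 mm and 7.16 degrees, less where a joint would pass 70% of its speed; a pose out of reach is approached as far as the arm can. A call with a number of a shift or a turn outside -1 to 1 is refused whole. A call with a gripper value outside its range is refused whole. The fingers move at their own pace and stop on an object; "force" is the grip in N (left out, the last holds). Time passes only in rows, so rows that repeat a pose let the fingers close. It gives the time, the measured TCP pose, the force and the opening at its end, in the units of the state.
- ctrl.get_state(): the state, without advancing time (a new reading comes with each control period).
- cams.read_camera(name): name is "scene" or "side" or "wrist"; returns a dict with "color" (400x640x3 uint8, red, green, blue), "fx", "fy", "cx", "cy" (pixels), "view" (4x4, takes a point from world to camera coordinates). Camera axes: x right, y down, z forward; pixel columns grow to the right and rows downward; lengths in m; the calibration is good to about 2 mm. The wrist camera is an equidistant fisheye: a pixel r from the principal point sees the ray r / f radians off the axis. A picture is of the moment at which its call begins. There is no depth.
- ctrl.sign_off(): hands the job in, once; it reports no verdict.
The state is a dict: "time": time; "qpos": joint angles; "dq": joint speeds; "joint_efforts": joint torques, N m; "eef_pos": TCP position; "tcp_rot": TCP orientation; "contact_force": force on the tool from outside, world axes, zero at the start; "wrist_torque": the same for the moment, N m; "opening": opening from 0.0 (shut) to 1.0 (fully open).
Only numpy, scipy, OpenCV 4.12 (cv2) and the standard library are available. Lean on these libraries where they do the work, as an engineer would, in place of code of your own. Each camera call takes 0.05 s, during which the arm holds its last target. There are 200 camera calls.

### The job

Without gripping or lifting it, push the steel pipe stub by its side so that it rolls along the table, up the lead-in ramp and down into the groove of the V-block. Then push its free end with a fingertip so that it slides along the groove until its other end butts against the upright end stop. Leave the other things on the table where they are, and finish clear of everything.

Things in the scene. Friction and masses are not known exactly. Their poses are not given: they have to be found in the camera images.
- bar: Bare steel pipe stub, smooth, slightly oily cylinder 40 mm in diameter, 150 mm long, about 0.55 kg (varies), free to roll. Origin at its very centre (on the axis, half-way along); its y axis runs along the pipe. It starts on the table between robot and V-block, within 9 degrees of parallel to the groove, its centre 130 to 180 mm short of the groove and 20 to 45 mm too far from the stop.
- vblock: Dark iron V-block with bright groove, fixed to the table. Origin on the table top straight under the centre of a pipe seated against the stop; x points away from the robot across the groove, y along the groove towards the stop, z up. Block and groove run from y = -55 to +75 mm. Its foot ends at x = 88 mm. For its profile see crest and seat.
- seat (a point): Where the pipe's centre lies when it is in the groove and against the stop: 28 mm above the V-block's origin. The pipe then rests on both groove faces (bottom at x = +7 mm, height 1 mm; the back face rises at 60 degrees to 45 mm height at x = +33 mm) and its free end sticks out 20 mm beyond the block, at y = -75 mm. Axes as the V-block.
- stop_face (a point): Point on the -y face of the end stop where the axis of a seated pipe meets it, 75 mm from the seat. The stop is an upright steel plate 12 mm thick (y = 75 to 87 mm), 50 mm high, x = -13 to +49 mm; it closes the groove's +y end. Axes as the V-block.
- funnel_stand: Bystander: dull brass funnel (96 mm mouth) fixed in a steel ring stand on a 110 x 90 mm foot, 170 mm tall, loose on the table. Origin under the foot's centre.
- nipple: Bystander: heavy steel grease nipple standing upright, 35 mm across, 60 mm tall. Origin under its foot.
- boot: Bystander: black rubber bellows boot on a rigid collar, standing, 72 mm across, 78 mm tall. Origin under its foot.
- spanner: Bystander: blue plastic open-ended spanner, 160 mm long, lying flat. Origin under its middle.
- crest (a point): Top of the V-block's lead-in ramp, on the robot's side of the groove: a 15 degree ramp as long as the groove rises from the table at V-block x = -62 mm to this crest, 13 mm high, at x = -14 mm. Beyond it the groove face falls at 30 degrees. Axes as the V-block.
There are look-alikes about, which are no part of the job. Of the things like the bar, leave any that is brown, orange or turquoise; of the rest the smaller one is meant.

How it is judged:
By the outcome, as a careful person would: the job done as asked, in the order asked, and still so for the second after the job is handed in, with the robot touching nothing.
It also fails if it takes over 51 s, if anything falls off the work surface, if the arm or the gripper's body presses on something with over 40 N, if the wrist force passes 120 N, or if a joint passes its speed limit or range.

## Working session

There is one attempt and no reset: what is moved stays moved. The work goes in short steps, Python scripts to look and compute and a tool call to move; the robot and the scene stay as the last step left them, time stands still between calls to the robot, and variables do not carry over. Pictures are saved under pics/ and viewed, about 8 in all and at most 12, crops included, and the job is handed in when it is done.

Besides the shell and the picture viewer there is one more tool, called after "Emit:" as name([rows], argument=value, ...), one row to a line, values as JSON. play_rows: Moves the arm, as the interface text tells. Shifts and turns lie within -1 to 1; 1 stands for 0.3 m of shift or pi/2 rad of turn. Its arguments: {"type":"object","properties":{"rows":{"type":"array"},"force":{"type":"number"}},"required":["rows"]}

```bash
ls; mkdir -p pics
cat > h.py <<'E'
import numpy as np, cv2
from plant import ctrl, cams
from scipy.spatial.transform import Rotation as R
def shot(n,f):
    c=cams.read_camera(n); cv2.imwrite(f,c["color"][:,:,::-1]); return c
def ray(c,u,v):
    V=np.array(c["view"]); d=V[:3,:3].T@np.array([(u-c["cx"])/c["fx"],(v-c["cy"])/c["fy"],1]); return -V[:3,:3].T@V[:3,3],d
def onz(c,u,v,z):
    o,d=ray(c,u,v); return o+d*(z-o[2])/d[2]
def proj(c,p):
    V=np.array(c["view"]); q=V[:3,:3]@np.array(p)+V[:3,3]; return [c["fx"]*q[0]/q[2]+c["cx"],c["fy"]*q[1]/q[2]+c["cy"]]
E
python3 - <<'E'
from h import *
for n in("scene","side"):
    c=shot(n,f"pics/{n}0.png"); np.save(n+"0.npy",c,allow_pickle=True)
    print(n,c["fx"],c["cx"],c["cy"],np.round(c["view"],3).tolist())
print(ctrl.get_state())
E
```

```text
pics
scene 501.6698982091781 321.4208612810068 198.49690834469 [[-0.858, 0.513, 0.002, 0.42], [0.392, 0.658, -0.644, -0.141], [-0.331, -0.552, -0.765, 1.436], [0.0, 0.0, 0.0, 1.0]]
side 455.8110371432577 323.73092409644653 202.82013289138985 [[-0.776, -0.631, -0.022, 0.376], [-0.371, 0.484, -0.792, 0.237], [0.51, -0.606, -0.61, 1.092], [0.0, 0.0, 0.0, 1.0]]
{'time': 0.1, 'qpos': array([-1.45401501e+00,  2.87107255e-01,  1.57803462e+00,  7.80585292e-06,
        1.27859808e+00, -1.49996209e-01]), 'dq': array([ 4.52096270e-04,  1.24321528e-03, -2.97800299e-03,  1.30366038e-04,
        1.12320299e-03,  6.91370516e-05]), 'joint_efforts': array([ 2.27910359e-04, -4.07299089e+01, -2.93697166e+01, -1.68801339e-04,
        3.40749903e-03,  7.70606107e-06]), 'eef_pos': array([ 0.17790128, -0.65044645,  0.19736327]), 'tcp_rot': array([ 0.42960956,  0.56258036, -0.42851455,  0.56152848]), 'contact_force': array([-0.27713749, -0.46865309,  0.02015587]), 'wrist_torque': array([0.00166933, 0.03096778, 0.03013076]), 'opening': 0.9985805261987513}
```

View pics/scene0.png

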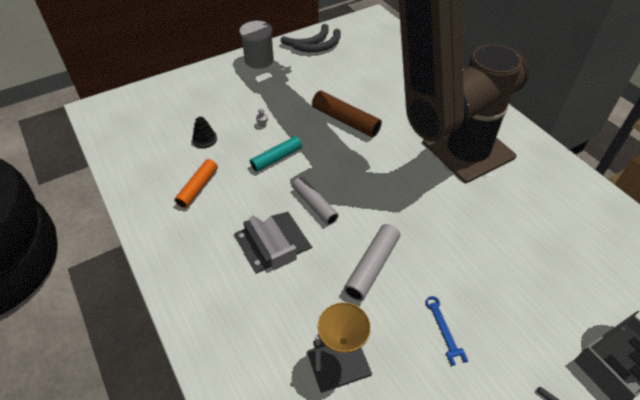

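View pics/side0.png

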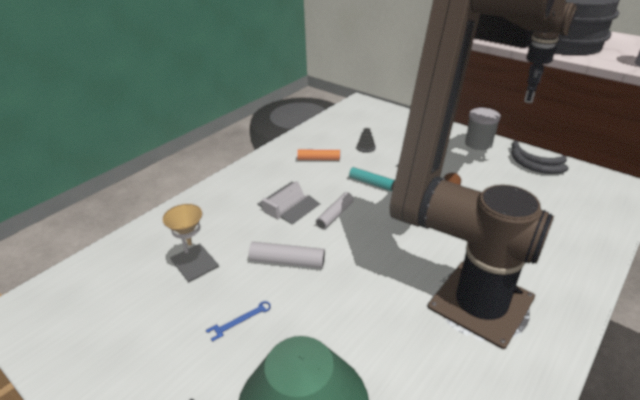

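The scene picture shows the small grey pipe (the bar) at about (315,198) and the V-block at (270,240). The large grey look-alike is at (373,262), with turquoise, orange and brown ones further off. In the side picture the bar is at (335,210) and the V-block at (288,200). Next I'll zoom in on both views.

Run:
```python
from h import *
a=cv2.imread("pics/scene0.png")[165:285,225:355]; b=cv2.imread("pics/side0.png")[170:240,250:370]
a=cv2.resize(a,None,fx=5,fy=5,interpolation=cv2.INTER_CUBIC)[:, :]
cv2.imwrite("pics/za.png",a)
cv2.imwrite("pics/zb.png",cv2.resize(b,None,fx=6,fy=6,interpolation=cv2.INTER_CUBIC))
```

```text
(no output)
```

View pics/za.png

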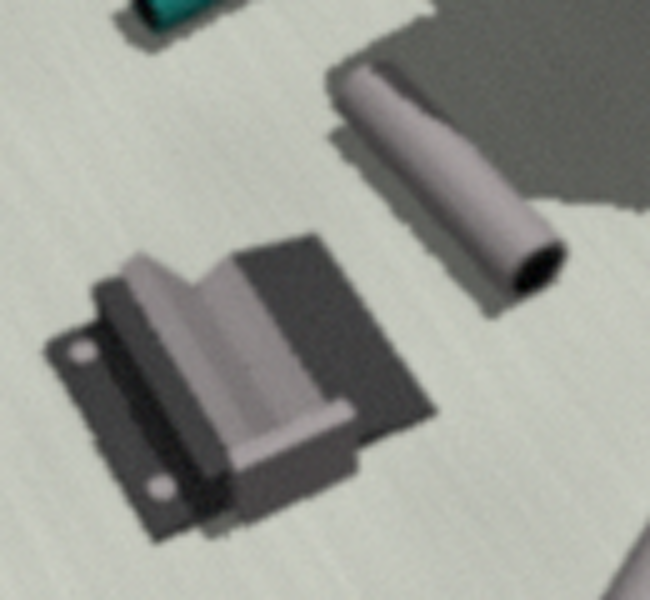

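View pics/zb.png

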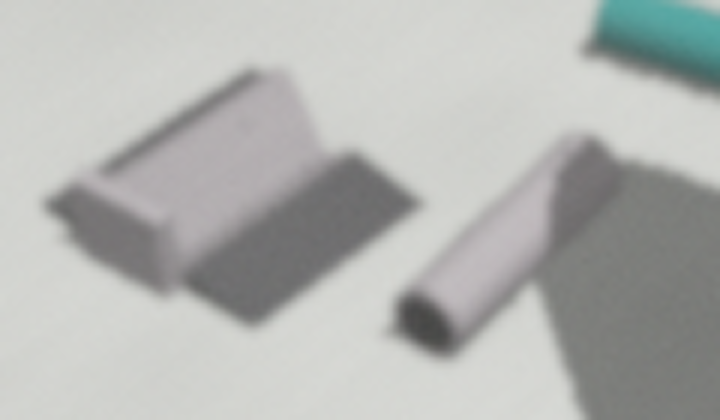

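```bash
cat > fit.py <<'E'
from h import *
from scipy.optimize import least_squares
S=np.load("scene0.npy",allow_pickle=True).item(); D=np.load("side0.npy",allow_pickle=True).item()
s=lambda u,v:(S,u/5+225-.4,v/5+165-.4); d=lambda u,v:(D,u/6+250-.4,v/6+170-.4)
obs=[((-62,-55,0),s(318,235)),((-62,75,0),s(435,410)),((-14,-55,13),s(235,253)),((33,-55,45),s(140,255)),
((-62,-55,0),d(420,203)),((-62,75,0),d(255,325)),((88,-55,2),s(45,350)),((88,75,2),s(155,540)),((-13,75,50),s(345,402))]
def res(p):
    c,n=np.cos(p[2]),np.sin(p[2]); r=[]
    for P,(C,u,v) in obs:
        x,y,z=np.array(P)/1000; r+=list(np.array(proj(C,[p[0]+c*x-n*y,p[1]+n*x+c*y,z]))-[u,v])
    return r
if __name__=="__main__":
    p0=onz(*s(318,300),0); sol=least_squares(res,[p0[0],p0[1],0],loss="soft_l1")
    print("vb",sol.x,np.degrees(sol.x[2]));print(np.round(np.array(res(sol.x)).reshape(-1,2),1).tolist())
    E=[]
    for a,b in((s(540,268),d(427,322)),(s(355,85),d(600,158))):
        print(onz(*a,.02),onz(*b,.02)); E.append((onz(*a,.02)+onz(*b,.02))/2)
    c,n=np.cos(sol.x[2]),np.sin(sol.x[2]); T=np.array([[c,n],[-n,c]])
    for e in E+[(E[0]+E[1])/2]: print("bar in vb",T@(e[:2]-sol.x[:2]))
    a=(E[0]-E[1]);print(np.linalg.norm(a), "yaw",np.degrees(np.arctan2(-a[0],a[1])), (E[0]+E[1])/2)
E
python3 fit.py
```

```text
vb [ 0.61425621 -0.01035406 -0.02306174] -1.321340615161975
[[-0.3, -0.4], [0.8, 1.1], [-0.9, 0.1], [-0.3, -0.9], [0.4, -0.3], [-1.1, 0.5], [0.2, -0.5], [0.3, 1.0], [-0.0, -0.9]]
[0.47282024 0.02706907 0.02      ] [0.47252229 0.02720787 0.02      ]
[ 0.49260215 -0.12730188  0.02      ] [ 0.4848883 -0.1279197  0.02     ]
bar in vb [-0.14241186  0.03421765]
bar in vb [-0.12277371 -0.12011979]
bar in vb [-0.13259278 -0.04295107]
0.15558182722397076 yaw 5.930102679059135 [ 0.48070825 -0.05023616  0.02      ]
```

```bash
cat >> h.py <<'E'
VB=np.array([.6143,-.0104]); YAW=-.0231
def w(x,y,z):  # vblock mm -> world
    c,n=np.cos(YAW),np.sin(YAW); return np.array([VB[0]+(c*x-n*y)/1000,VB[1]+(n*x+c*y)/1000,z/1000])
def invw(p):
    c,n=np.cos(YAW),np.sin(YAW); q=np.array(p[:2])-VB; return np.array([c*q[0]+n*q[1],-n*q[0]+c*q[1]])*1000
def rot(yaw,sg):  # tool down, tool z along sg*(groove dir at yaw)
    x=np.array([0,0,-1.]); z=sg*np.array([-np.sin(yaw),np.cos(yaw),0]); return R.from_matrix(np.c_[x,np.cross(z,x),z])
def plan(pos0,R0,targets):
    for p,Rt in targets:
        print("shift",np.round(R0.inv().apply(np.array(p)-pos0)/.3,3).tolist(),"turn",np.round((R0.inv()*Rt).as_rotvec()/(np.pi/2),3).tolist())
E
python3 - <<'E'
from h import *
S=np.load("scene0.npy",allow_pickle=True).item()
for n,u,v in(("turqL",253,165),("turqR",299,145),("nipple",262,125),("boot",205,143),("big1",355,295),("big2",390,230),("funfoot",340,365),("spanner",433,300)): print(n,onz(S,u,v,0)[:2].round(3))
s=ctrl.get_state(); R0=R.from_quat(s["tcp_rot"]); print(R0.as_matrix().round(3))
yb=np.radians(5.5)
plan(s["eef_pos"],R0,[((.45,-.25,.199),R0)]+[((.43,-.053,.10),rot(yb,g)) for g in(1,-1)])
E
```

```text
turqL [ 0.556 -0.258]
turqR [ 0.407 -0.263]
nipple [ 0.461 -0.394]
boot [ 0.637 -0.409]
big1 [0.536 0.227]
big2 [0.361 0.119]
funfoot [0.651 0.346]
spanner [0.393 0.327]
[[-0.     0.965  0.264]
 [ 0.002  0.264 -0.965]
 [-1.     0.    -0.002]]
shift [-0.003, 1.227, -1.049] turn [0.0, 0.0, 0.0]
shift [0.329, 1.335, -1.699] turn [-1.891, 0.0, -0.002]
shift [0.329, 1.335, -1.699] turn [0.109, -0.001, -0.0]
```

Emit:
play_rows([
  [80, [0, 0.93, -0.8], [0, 0, 0]],
  [80, [0, 0.93, -0.8], [0, 0, 0]],
  [80, [0, 0.93, -0.8], [0, 0, 0]],
  [80, [0, 0.93, -0.8], [0, 0, 0]],
  [80, [0, 0.93, -0.8], [0.11, 0, 0]],
  [80, [0, 0.93, -0.8], [0.11, 0, 0]],
  [80, [0, 0.93, -0.8], [0.11, 0, 0]],
  [80, [0, 0.93, -0.8], [0.11, 0, 0]],
  [80, [0, 0.93, -0.8], [0.11, 0, 0]],
  [80, [0, 0.93, -0.8], [0.11, 0, 0]],
])

```text
time: 0.93
eef_pos: [0.3862, -0.3408, 0.1981]
tcp_rot: [0.475, 0.525, -0.474, 0.524]
contact_force: [0.2, 0.3, 0.8]
opening: 0.798
```

Run:
```python
from h import *
s=ctrl.get_state(); R0=R.from_quat(s["tcp_rot"]); print(s["time"],s["eef_pos"],s["qpos"].round(2))
plan(s["eef_pos"],R0,[((.428,-.05,.12),rot(np.radians(5.5),-1))])
```

```text
0.9333 [ 0.38619569 -0.34078888  0.19805647] [-0.92 -0.07  1.96  0.    1.25  0.55]
shift [0.263, 0.235, -0.95] turn [0.002, -0.002, -0.001]
```

Emit:
play_rows([
  [80, [0.26, 0.235, -0.95], [0, 0, 0]],
  [80, [0.26, 0.235, -0.95], [0, 0, 0]],
  [80, [0.26, 0.235, -0.95], [0, 0, 0]],
  [80, [0.26, 0.235, -0.95], [0, 0, 0]],
  [80, [0.26, 0.235, -0.95], [0, 0, 0]],
  [80, [0.26, 0.235, -0.95], [0, 0, 0]],
  [80, [0.26, 0.235, -0.95], [0, 0, 0]],
  [80, [0.26, 0.235, -0.95], [0, 0, 0]],
  [80, [0.26, 0.235, -0.95], [0, 0, 0]],
])

```text
time: 1.68
eef_pos: [0.426, -0.0529, 0.1189]
tcp_rot: [0.474, 0.525, -0.475, 0.523]
contact_force: [0.2, -0.1, 0.1]
opening: 0.798
```

Run:
```python
from h import *
s=ctrl.get_state(); R0=R.from_quat(s["tcp_rot"]); print(s["time"],s["eef_pos"],s["qpos"].round(2),R0.as_matrix().round(3))
plan(s["eef_pos"],R0,[((.428,-.05,z),rot(np.radians(5.5),-1)) for z in(.04,.01)])
c=shot("side","pics/side1.png");a=c["color"][100:300,200:460,::-1]
c=shot("wrist","pics/w1.png");b=c["color"][:,:,::-1]
cv2.imwrite("pics/m1.png",np.vstack([cv2.resize(a,(520,400)),cv2.resize(b,(320,200)).repeat(1,0) if 0 else np.hstack([cv2.resize(b,(320,200)),np.zeros((200,200,3),np.uint8)])]))
```

```text
1.6833 [ 0.42599602 -0.05286408  0.11891086] [-0.36 -0.19  2.23  0.    1.11  1.11] [[-0.003  0.995  0.098]
 [ 0.002  0.098 -0.995]
 [-1.    -0.003 -0.002]]
shift [0.263, 0.008, -0.008] turn [0.002, -0.001, 0.002]
shift [0.363, 0.009, -0.008] turn [0.002, -0.001, 0.002]
```

View pics/m1.png

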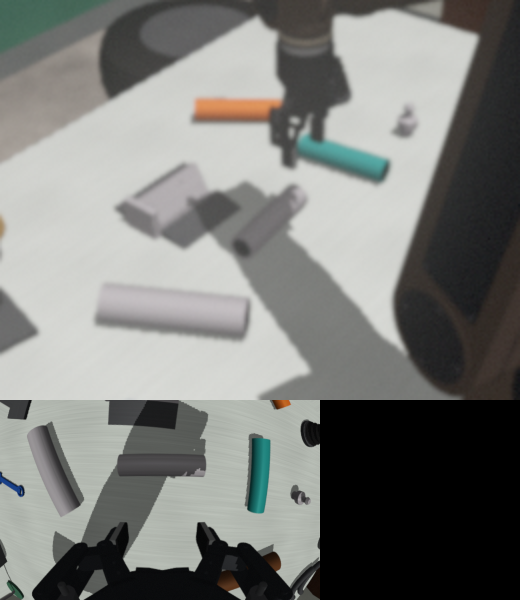

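The zoomed side view and the wrist view show the open fingers behind the bar, parallel to it and roughly centred. In the wrist view the bar spans columns 118–205 and the fingers are centred on about column 160. The bystanders are undisturbed.

Emit:
play_rows([
  [80, [0.1, 0.01, -0.01], [0, 0, 0]],
  [80, [0.2, 0.01, -0.01], [0, 0, 0]],
  [80, [0.28, 0.01, -0.01], [0, 0, 0]],
  [80, [0.32, 0.01, -0.01], [0, 0, 0]],
  [80, [0.35, 0.01, -0.01], [0, 0, 0]],
  [80, [0.35, 0.01, -0.01], [0, 0, 0]],
])

```text
time: 2.28
eef_pos: [0.4289, -0.0534, 0.0142]
tcp_rot: [0.476, 0.523, -0.477, 0.521]
contact_force: [0.8, -0.4, 0.2]
opening: 0.801
```

Run:
```python
from h import *
s=ctrl.get_state(); R0=R.from_quat(s["tcp_rot"]); print(s["time"],s["eef_pos"],s["contact_force"])
plan(s["eef_pos"],R0,[((.46,-.05,.012),rot(np.radians(5.5),-1)),((.50,-.05,.012),rot(YAW,-1))])
c=shot("wrist","pics/w2.png");b=c["color"][150:,100:540,::-1]
a=shot("side","pics/side2.png")["color"][150:280,260:420,::-1]
cv2.imwrite("pics/m2.png",np.hstack([b,cv2.resize(a,(308,250))]))
```

```text
2.2833 [ 0.42891729 -0.05343625  0.01420962] [ 0.82221239 -0.4369713   0.20102754]
shift [0.007, 0.104, -0.002] turn [-0.003, -0.001, 0.002]
shift [0.007, 0.237, 0.01] turn [0.073, -0.001, 0.002]
```

View pics/m2.png

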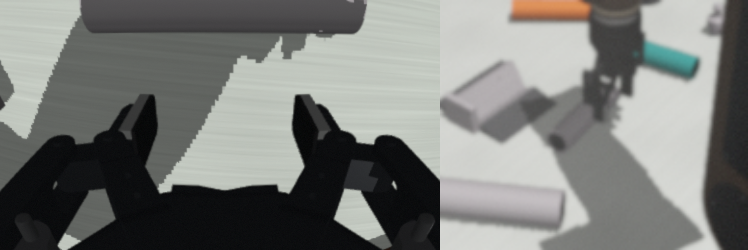

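Emit:
play_rows([
  [80, [0, 0.03, 0], [0, 0, 0]],
  [80, [0, 0.06, 0], [0, 0, 0]],
  [80, [0, 0.075, 0], [0, 0, 0]],
  [80, [0, 0.09, 0], [0, 0, 0]],
  [80, [0, 0.105, 0], [0, 0, 0]],
  [80, [0, 0.12, 0], [0.015, 0, 0]],
  [80, [0, 0.135, 0], [0.03, 0, 0]],
  [80, [0, 0.15, 0], [0.045, 0, 0]],
  [80, [0, 0.165, 0], [0.06, 0, 0]],
  [80, [0, 0.18, 0], [0.075, 0, 0]],
])

```text
time: 3.22
eef_pos: [0.4842, -0.0471, 0.0156]
tcp_rot: [-0.506, -0.494, 0.506, -0.494]
contact_force: [0.6, -0.0, -1.2]
opening: 0.798
```

Run:
```python
from h import *
s=ctrl.get_state(); R0=R.from_quat(s["tcp_rot"]); print(s["time"],s["eef_pos"],invw(s["eef_pos"]),s["contact_force"])
plan(s["eef_pos"],R0,[(w(x,-45,z),rot(YAW,-1)) for x,z in((-90,18),(-60,26),(-36,30))])
c=shot("wrist","pics/w3.png");b=c["color"][50:350,100:540,::-1]
a=shot("side","pics/side3.png")["color"][150:280,240:400,::-1]
cv2.imwrite("pics/m3.png",np.hstack([b,cv2.resize(a,(359,300))]))
```

```text
3.2167 [ 0.48420946 -0.047103    0.01563205] [-129.20807082  -39.6980367 ] [ 0.57050239 -0.02401009 -1.24534091]
shift [-0.008, 0.131, 0.017] turn [-0.001, -0.0, 0.0]
shift [-0.035, 0.231, 0.017] turn [-0.001, -0.0, 0.0]
shift [-0.048, 0.311, 0.017] turn [-0.001, -0.0, 0.0]
```

View pics/m3.png

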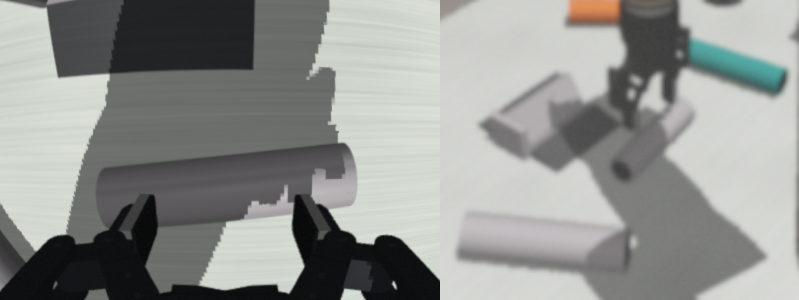

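The bar is about to touch or is touching the left pad, still skewed. It should line up as the push goes on.

Emit:
play_rows([
  [80, [0, 0.015, 0], [0, 0, 0]],
  [80, [0, 0.03, 0], [0, 0, 0]],
  [80, [0, 0.045, 0], [0, 0, 0]],
  [80, [0, 0.06, 0], [0, 0, 0]],
  [80, [0, 0.075, 0], [0, 0, 0]],
  [80, [-0.003, 0.09, 0], [0, 0, 0]],
  [80, [-0.006, 0.105, 0], [0, 0, 0]],
  [80, [-0.01, 0.12, 0], [0, 0, 0]],
  [80, [-0.01, 0.13, 0], [0, 0, 0]],
  [80, [-0.01, 0.13, 0], [0, 0, 0]],
])

```text
time: 4.15
eef_pos: [0.5236, -0.0484, 0.0189]
tcp_rot: [0.506, 0.494, -0.506, 0.494]
contact_force: [-0.1, 0.1, 0.1]
opening: 0.799
```

Run:
```python
from h import *
s=ctrl.get_state(); R0=R.from_quat(s["tcp_rot"]); print(s["time"],s["eef_pos"],invw(s["eef_pos"]),s["contact_force"])
plan(s["eef_pos"],R0,[(w(x,-45,z),rot(YAW,-1)) for x,z in((-60,26),(-36,30))])
c=shot("wrist","pics/w4.png");b=c["color"][50:350,100:540,::-1]
a=shot("side","pics/side4.png")["color"][150:280,240:400,::-1]
cv2.imwrite("pics/m4.png",np.hstack([b,cv2.resize(a,(359,300))]))
```

```text
4.15 [ 0.52361666 -0.04841872  0.01894227] [-89.78099289 -40.10317497] [-0.14098571  0.10572619  0.06824768]
shift [-0.023, 0.099, 0.016] turn [-0.0, 0.0, -0.001]
shift [-0.037, 0.179, 0.016] turn [-0.0, 0.0, -0.001]
```

View pics/m4.png

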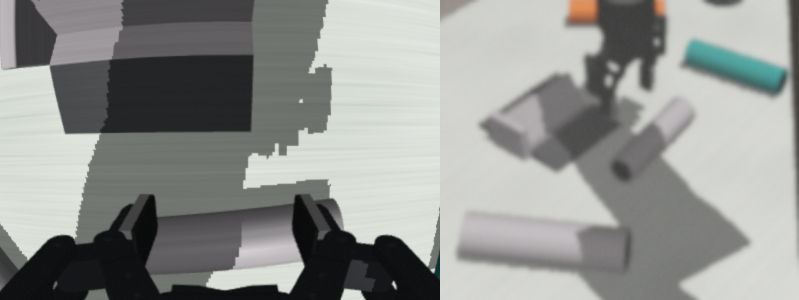

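The bar hasn't moved: its near end is still at about (321,224) in the side view. The fingers passed over it without contact, so the tips must sit higher than I assumed. I'll check the tip height by overlaying projected points.

Run:
```python
from h import *
s=ctrl.get_state(); R0=R.from_quat(s["tcp_rot"]); t=s["eef_pos"]
out=[]
for n,(x0,y0) in(("side",(265,145)),("scene",(240,120))):
    c=shot(n,f"pics/{n}5.png"); im=cv2.resize(c["color"][y0:y0+100,x0:x0+100,::-1],None,fx=4,fy=4,interpolation=cv2.INTER_CUBIC)
    for dy in(-.04,0,.04):
        for z,col in((0,(0,0,255)),(.02,(0,255,0)),(.04,(255,0,0)),(.06,(0,255,255))):
            u,v=proj(c,[t[0],t[1]+dy,z]); cv2.circle(im,(int((u-x0+.4)*4),int((v-y0+.4)*4)),2,col,-1)
    for y in(-.12,.02):
        u,v=proj(c,[.4807-(y+.05)*.1,y,.02]); cv2.circle(im,(int((u-x0+.4)*4),int((v-y0+.4)*4)),3,(255,0,255),-1)
    out.append(im)
cv2.imwrite("pics/m5.png",np.hstack(out))
```

```text
(no output)
```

View pics/m5.png

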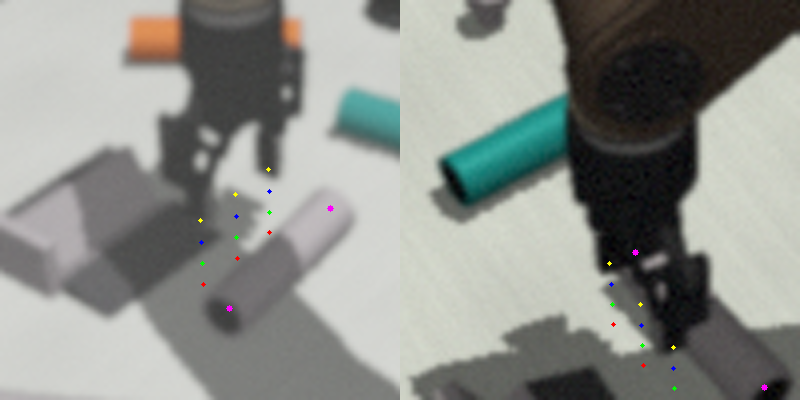

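Run:
```python
from h import *
S=cams.read_camera("scene");D=cams.read_camera("side");s=ctrl.get_state();print(s["eef_pos"])
def tri(a,b):
    (o,d),(q,e)=ray(S,240+a[0]/4-.4,120+a[1]/4-.4),ray(D,265+b[0]/4-.4,145+b[1]/4-.4)
    k=np.linalg.lstsq(np.c_[d,-e],q-o,rcond=None)[0]; return (o+k[0]*d).round(4),(q+k[1]*e).round(4)
print(tri((265,350),(202,212)),tri((208,272),(268,178)))
W=cams.read_camera("wrist");V=np.array(W["view"]);print("wristcam",(-V[:3,:3].T@V[:3,3]).round(3),V[:3,:3].round(2).tolist())
```

```text
[ 0.52242977 -0.0481834   0.0185    ]
(array([ 0.5274, -0.0099,  0.0592]), array([ 0.5264, -0.0141,  0.0626])) (array([ 0.524 , -0.089 ,  0.0517]), array([ 0.5241, -0.0886,  0.0514]))
wristcam [ 0.595 -0.049  0.193] [[-0.02, -1.0, -0.0], [-0.96, 0.02, 0.28], [-0.28, 0.01, -0.96]]
```

Run:
```python
from h import *
W=cams.read_camera("wrist");V=np.array(W["view"]);o=-V[:3,:3].T@V[:3,3]
P=[]
for u,v,t in((165,182,w(-62,75,0)),(350,180,w(-62,-55,0))):
    a,b=u-W["cx"],v-W["cy"];r=np.hypot(a,b);th=r/W["fx"]
    d=V[:3,:3].T@np.array([a/r*np.sin(th),b/r*np.sin(th),np.cos(th)]); p=o-d*o[2]/d[2];P.append(p);print(p.round(4),t.round(4))
print(np.linalg.norm(P[0]-P[1]))
```

```text
[ 0.5528  0.0635 -0.    ] [0.554 0.066 0.   ]
[ 0.5501 -0.0649  0.    ] [ 0.551 -0.064  0.   ]
0.12842499445369648
```

The wrist-camera heights agree with the reported pose. So the opened fingertips really do end about 33–35 mm above the TCP at 80% opening. I'll go back behind the bar and set the depth from that.

Emit:
play_rows([
  [80, [-0.1, 0, 0], [0, 0, 0]],
  [80, [-0.12, -0.1, 0], [0, 0, 0]],
  [80, [-0.12, -0.2, 0.01], [-0.04, 0, 0]],
  [80, [-0.12, -0.315, 0.015], [-0.075, 0, 0]],
  [80, [-0.12, -0.315, 0.015], [-0.075, 0, 0]],
  [80, [0, -0.315, 0.015], [-0.075, 0, 0]],
  [80, [0.04, -0.315, 0.015], [-0.075, 0, 0]],
  [80, [0.07, -0.315, 0.015], [-0.075, 0, 0]],
  [80, [0.09, -0.315, 0.015], [-0.075, 0, 0]],
  [80, [0.09, -0.315, 0.015], [-0.075, 0, 0]],
])

```text
time: 5.38
eef_pos: [0.4277, -0.0504, -0.0092]
tcp_rot: [0.476, 0.524, -0.476, 0.522]
contact_force: [0.3, 0.9, -0.1]
opening: 0.8
```

Run:
```python
from h import *
s=ctrl.get_state(); R0=R.from_quat(s["tcp_rot"]); t=s["eef_pos"]; print(s["time"],t,s["contact_force"])
plan(t,R0,[((.428,-.052,-.015),rot(np.radians(5.5),-1))])
for n in("side","scene"):
    c=shot(n,f"pics/{n}6.png")
    g=c["color"].max(2)
    for dy in(-.041,.041): # print column darkness under finger, z steps
        print(n,dy,[(z,int(g[int(round(v)),int(round(u))])) for z in(0,10,20,30,40,50) for u,v in[proj(c,[t[0]-dy*.1,t[1]+dy,z/1000])]])
```

```text
5.3833 [ 0.42769718 -0.05035163 -0.00922616] [ 0.33688138  0.87554271 -0.08597044]
shift [0.019, 0.001, 0.006] turn [-0.001, -0.001, 0.001]
side -0.041 [(0, 191), (10, 210), (20, 171), (30, 79), (40, 63), (50, 65)]
side 0.041 [(0, 125), (10, 126), (20, 126), (30, 110), (40, 67), (50, 66)]
scene -0.041 [(0, 183), (10, 205), (20, 183), (30, 24), (40, 17), (50, 21)]
scene 0.041 [(0, 102), (10, 100), (20, 98), (30, 69), (40, 19), (50, 16)]
```

Confirmed: with TCP z at −0.009 m the tips are at about 0.026 m, with no contact. I'll lower another 11 mm and push gently, checking after each call.

Emit:
play_rows([
  [80, [0.02, 0, 0], [0, 0, 0]],
  [80, [0.037, 0, 0], [0, 0, 0]],
  [80, [0.037, 0.02, 0], [0, 0, 0]],
  [80, [0.037, 0.04, 0], [0, 0, 0]],
  [80, [0.037, 0.055, 0], [0, 0, 0]],
  [80, [0.037, 0.07, 0], [0, 0, 0]],
  [80, [0.037, 0.085, 0], [0, 0, 0]],
  [80, [0.037, 0.1, 0], [0, 0, 0]],
  [80, [0.037, 0.115, 0], [0, 0, 0]],
  [80, [0.037, 0.13, 0], [0, 0, 0]],
])

```text
time: 6.32
eef_pos: [0.4675, -0.0468, -0.0194]
tcp_rot: [0.476, 0.523, -0.476, 0.523]
contact_force: [-0.2, -0.1, 0.8]
opening: 0.798
```

```bash
cat > bar.py <<'E'
from h import *
# near (+y) end of the bar: dark bore, and bright body, by frame difference from the first picture
def locate(tag):
    s=ctrl.get_state(); print(round(s["time"],2),s["eef_pos"].round(4),"vb",invw(s["eef_pos"]).round(1),"F",s["contact_force"].round(1))
    for n,key in(("scene","x"),("side","y")):
        c=shot(n,f"pics/{n}{tag}.png"); a=c["color"].astype(int)
        # dark blob (bore) nearest to predicted +y end
        print(n)
    return s
E
python3 - <<'E'
from h import *
s=ctrl.get_state(); print(s["time"],s["eef_pos"],invw(s["eef_pos"]),s["contact_force"])
c=shot("wrist","pics/w7.png");b=c["color"][50:350,100:540,::-1]
a=shot("side","pics/side7.png")["color"][150:280,240:400,::-1]
cv2.imwrite("pics/m7.png",np.hstack([b,cv2.resize(a,(359,300))]))
E
rm bar.py
```

```text
6.3167 [ 0.46753552 -0.04678797 -0.01943265] [-145.88484162  -39.768218  ] [-0.18263487 -0.10606862  0.7500088 ]
```

View pics/m7.png

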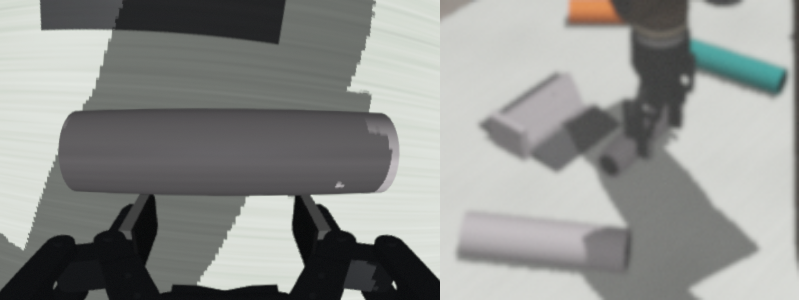

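The push works now. In the wrist view the bar lies level in columns 60–398 and parallel to the fingers, centred just right of their midpoint. Next I'll push on and turn to the groove direction.

Emit:
play_rows([
  [80, [0, 0.015, 0], [0.01, 0, 0]],
  [80, [0, 0.03, 0], [0.02, 0, 0]],
  [80, [0, 0.045, 0], [0.03, 0, 0]],
  [80, [0, 0.06, 0], [0.04, 0, 0]],
  [80, [0, 0.075, 0], [0.05, 0, 0]],
  [80, [0, 0.09, 0], [0.06, 0, 0]],
  [80, [0, 0.105, 0], [0.07, 0, 0]],
  [80, [0, 0.12, 0], [0.075, 0, 0]],
  [80, [0, 0.135, 0], [0.075, 0, 0]],
  [80, [0, 0.15, 0], [0.075, 0, 0]],
])

```text
time: 7.25
eef_pos: [0.5121, -0.0426, -0.0195]
tcp_rot: [-0.506, -0.494, 0.506, -0.494]
contact_force: [-1.3, 0.3, 2.9]
opening: 0.799
```

```bash
cat >> h.py <<'E'
def wray(W,u,v,z):
    V=np.array(W["view"]);o=-V[:3,:3].T@V[:3,3];a,b=u-W["cx"],v-W["cy"];r=np.hypot(a,b);th=r/W["fx"]
    d=V[:3,:3].T@np.array([a/r*np.sin(th),b/r*np.sin(th),np.cos(th)]);return o+d*(z-o[2])/d[2]
E
cat > look.py <<'E'
import sys
from h import *
s=ctrl.get_state(); R0=R.from_quat(s["tcp_rot"]); print(s["time"],s["eef_pos"],"vb",invw(s["eef_pos"]),s["contact_force"])
W=shot("wrist",f"pics/w{sys.argv[1]}.png"); g=cv2.cvtColor(W["color"],cv2.COLOR_RGB2GRAY)
for u in(200,230,290,330,370,420,450): # vertical scan: row/grey in runs of change
    col=cv2.GaussianBlur(g,(1,5),0)[60:330,u].astype(int); dd=np.abs(col[4:]-col[:-4])
    e=[i for i in range(1,len(dd)-1) if dd[i]>18 and dd[i]>=dd[i-1] and dd[i]>dd[i+1]]
    print(u,[(i+62,int(col[i+6]) if i+6<len(col) else 0,tuple(invw(wray(W,u,i+62,.02)).round(0))) for i in e])
E
python3 look.py 8
```

```text
7.25 [ 0.51212568 -0.0425843  -0.01949438] vb [-101.40367242  -34.53573059] [-1.29792374  0.31589879  2.921865  ]
200 [(73, 105, (np.float64(-10.0), np.float64(22.0))), (84, 42, (np.float64(-15.0), np.float64(22.0))), (165, 87, (np.float64(-52.0), np.float64(24.0))), (248, 127, (np.float64(-95.0), np.float64(29.0))), (282, 20, (np.float64(-116.0), np.float64(33.0)))]
230 [(81, 42, (np.float64(-15.0), np.float64(7.0))), (161, 88, (np.float64(-51.0), np.float64(9.0))), (246, 127, (np.float64(-93.0), np.float64(13.0))), (253, 31, (np.float64(-97.0), np.float64(13.0))), (259, 74, (np.float64(-101.0), np.float64(14.0))), (289, 19, (np.float64(-119.0), np.float64(16.0)))]
290 [(78, 42, (np.float64(-15.0), np.float64(-19.0))), (153, 87, (np.float64(-48.0), np.float64(-19.0))), (241, 127, (np.float64(-90.0), np.float64(-18.0)))]
330 [(77, 41, (np.float64(-15.0), np.float64(-37.0))), (149, 89, (np.float64(-46.0), np.float64(-37.0))), (237, 128, (np.float64(-88.0), np.float64(-37.0))), (317, 187, (np.float64(-136.0), np.float64(-37.0))), (323, 238, (np.float64(-140.0), np.float64(-37.0)))]
370 [(78, 41, (np.float64(-15.0), np.float64(-54.0))), (233, 148, (np.float64(-86.0), np.float64(-56.0))), (238, 236, (np.float64(-88.0), np.float64(-56.0)))]
420 [(140, 87, (np.float64(-41.0), np.float64(-77.0))), (227, 234, (np.float64(-83.0), np.float64(-80.0))), (254, 23, (np.float64(-98.0), np.float64(-82.0))), (261, 74, (np.float64(-102.0), np.float64(-83.0))), (281, 101, (np.float64(-114.0), np.float64(-84.0))), (289, 20, (np.float64(-119.0), np.float64(-85.0)))]
450 [(117, 124, (np.float64(-30.0), np.float64(-91.0))), (138, 87, (np.float64(-40.0), np.float64(-92.0))), (199, 114, (np.float64(-69.0), np.float64(-95.0))), (203, 98, (np.float64(-71.0), np.float64(-95.0))), (223, 233, (np.float64(-81.0), np.float64(-96.0))), (283, 20, (np.float64(-116.0), np.float64(-102.0))), (312, 58, (np.float64(-137.0), np.float64(-106.0)))]
```

Emit:
play_rows([
  [80, [0, 0.012, 0], [0, 0, 0]],
  [80, [0, 0.024, 0], [0, 0, 0]],
  [80, [0, 0.036, 0], [0, 0, 0]],
  [80, [-0.002, 0.048, 0], [0, 0, 0]],
  [80, [-0.004, 0.06, 0], [0, 0, 0]],
  [80, [-0.006, 0.072, 0], [0, 0, 0]],
  [80, [-0.008, 0.084, 0], [0, 0, 0]],
  [80, [-0.01, 0.096, 0], [0, 0, 0]],
  [80, [-0.013, 0.108, 0], [0, 0, 0]],
  [80, [-0.016, 0.12, 0], [0, 0, 0]],
])

```text
time: 8.13
eef_pos: [0.5448, -0.0428, -0.0155]
tcp_rot: [-0.504, -0.497, 0.507, -0.492]
contact_force: [-7.1, 0.4, 4.0]
opening: 0.8
```

```bash
sed -i 's/(200,230,290,330,370,420,450)/(200,290,330,450)/' look.py; python3 look.py 9
```

```text
8.1333 [ 0.54480144 -0.04284    -0.01550547] vb [-68.73071641 -34.03661516] [-7.12153031  0.43504208  4.02845586]
200 [(108, 118, (np.float64(7.0), np.float64(24.0))), (113, 101, (np.float64(5.0), np.float64(24.0))), (151, 41, (np.float64(-13.0), np.float64(25.0))), (162, 83, (np.float64(-19.0), np.float64(26.0))), (247, 125, (np.float64(-64.0), np.float64(32.0))), (282, 19, (np.float64(-86.0), np.float64(36.0)))]
290 [(104, 102, (np.float64(7.0), np.float64(-18.0))), (148, 40, (np.float64(-13.0), np.float64(-18.0))), (160, 84, (np.float64(-19.0), np.float64(-18.0))), (249, 123, (np.float64(-63.0), np.float64(-17.0)))]
330 [(103, 102, (np.float64(7.0), np.float64(-36.0))), (147, 40, (np.float64(-13.0), np.float64(-36.0))), (160, 84, (np.float64(-19.0), np.float64(-36.0))), (249, 123, (np.float64(-63.0), np.float64(-36.0))), (325, 180, (np.float64(-112.0), np.float64(-37.0)))]
450 [(135, 123, (np.float64(-6.0), np.float64(-93.0))), (161, 83, (np.float64(-18.0), np.float64(-94.0))), (246, 229, (np.float64(-63.0), np.float64(-100.0))), (283, 19, (np.float64(-86.0), np.float64(-104.0))), (312, 56, (np.float64(-107.0), np.float64(-108.0)))]
```

Now it is aligned with the groove and on the ramp: its edges run at vb x = −63 and −19 all along. Next I push it over the crest.

Emit:
play_rows([
  [80, [-0.003, 0.012, 0], [0, 0, 0]],
  [80, [-0.006, 0.024, 0], [0, 0, 0]],
  [80, [-0.009, 0.036, 0], [0, 0, 0]],
  [80, [-0.012, 0.048, 0], [0, 0, 0]],
  [80, [-0.015, 0.06, 0], [0, 0, 0]],
  [80, [-0.018, 0.072, 0], [0, 0, 0]],
  [80, [-0.021, 0.084, 0], [0, 0, 0]],
  [80, [-0.024, 0.094, 0], [0, 0, 0]],
  [80, [-0.027, 0.1, 0], [0, 0, 0]],
  [80, [-0.027, 0.1, 0], [0, 0, 0]],
])

```text
time: 9.02
eef_pos: [0.5791, -0.0445, -0.006]
tcp_rot: [0.506, 0.493, -0.506, 0.495]
contact_force: [-0.1, 0.1, 0.0]
opening: 0.8
```

```bash
python3 look.py 10
```

```text
9.0167 [ 0.57908153 -0.04447925 -0.00598208] vb [-34.42191078 -34.88362844] [-0.10300182  0.10951737  0.04531414]
200 [(101, 106, (np.float64(45.0), np.float64(28.0))), (129, 75, (np.float64(31.0), np.float64(28.0))), (233, 42, (np.float64(-26.0), np.float64(34.0))), (273, 132, (np.float64(-51.0), np.float64(38.0))), (282, 19, (np.float64(-57.0), np.float64(39.0)))]
290 [(95, 107, (np.float64(45.0), np.float64(-18.0))), (124, 75, (np.float64(31.0), np.float64(-18.0))), (234, 42, (np.float64(-25.0), np.float64(-17.0))), (276, 129, (np.float64(-51.0), np.float64(-15.0)))]
330 [(94, 106, (np.float64(46.0), np.float64(-37.0))), (124, 76, (np.float64(31.0), np.float64(-37.0))), (234, 41, (np.float64(-25.0), np.float64(-37.0))), (276, 127, (np.float64(-50.0), np.float64(-38.0)))]
450 [(125, 132, (np.float64(33.0), np.float64(-98.0))), (152, 93, (np.float64(19.0), np.float64(-99.0))), (163, 138, (np.float64(13.0), np.float64(-99.0))), (174, 110, (np.float64(7.0), np.float64(-100.0))), (183, 183, (np.float64(3.0), np.float64(-100.0))), (189, 109, (np.float64(-1.0), np.float64(-100.0))), (231, 233, (np.float64(-24.0), np.float64(-104.0))), (283, 19, (np.float64(-58.0), np.float64(-109.0))), (312, 57, (np.float64(-81.0), np.float64(-114.0)))]
```

The force dropped to zero and the bar's rear edge is at about x = −25, so it is in the groove. Now I lift off, shut the fingers and go round to its free end.

Emit:
play_rows([
  [80, [-0.1, -0.01, 0], [0, 0, 0]],
  [80, [-0.25, -0.01, 0], [0, 0, 0]],
  [80, [-0.42, -0.01, 0], [0, 0, 0]],
  [0, [-0.42, 0.05, 0.1], [0, 0, 0]],
  [0, [-0.42, 0.115, 0.25], [0, 0, 0]],
  [0, [-0.42, 0.115, 0.35], [0, 0, 0]],
  [0, [-0.42, 0.115, 0.46], [0, 0, 0]],
  [0, [-0.42, 0.115, 0.46], [0, 0, 0]],
  [0, [-0.42, 0.115, 0.46], [0, 0, 0]],
  [0, [-0.42, 0.115, 0.46], [0, 0, 0]],
])

```text
time: 9.9
eef_pos: [0.6086, -0.1825, 0.1189]
tcp_rot: [0.506, 0.494, -0.506, 0.493]
contact_force: [-0.5, 0.0, 0.3]
opening: 0.001
```

Run:
```python
from h import *
s=ctrl.get_state(); R0=R.from_quat(s["tcp_rot"]); t=s["eef_pos"]; print(s["time"],t,invw(t),s["contact_force"],s["opening"])
out=[]
for n,(x0,y0) in(("side",(265,125)),("scene",(220,150))):
    c=shot(n,f"pics/{n}11.png"); im=cv2.resize(c["color"][y0:y0+100,x0:x0+100,::-1],None,fx=4,fy=4,interpolation=cv2.INTER_CUBIC)
    pts=[(t-[0,0,k],(0,255,0)) for k in(0,.02,-.02,-.04)]+[(w(0,y,28),(255,0,255)) for y in(-120,-75,75)]
    for p,col in pts:
        u,v=proj(c,p); cv2.circle(im,(int((u-x0+.4)*4),int((v-y0+.4)*4)),2,col,-1)
    out.append(im)
cv2.imwrite("pics/m11.png",np.hstack(out))
```

```text
9.9 [ 0.60858569 -0.18250957  0.11894589] [  -1.73740382 -172.19564378] [-0.46667476  0.02060734  0.28195134] 0.0009363985151507334
```

View pics/m11.png

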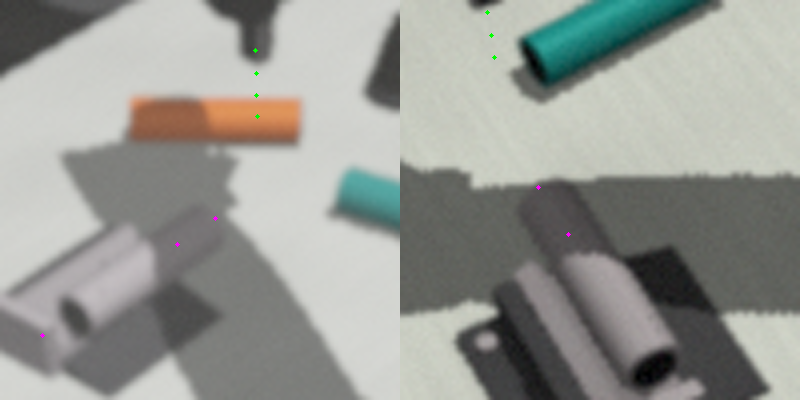

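The bar lies in the groove. Its +y end is at (78,318) in the side half and (655,367) in the scene half, short of the stop. Its free end is at about vb y = −117. The shut fingertip also sits about 31 mm above the reported TCP, so I'll go down to TCP z ≈ −0.015 and push along +y.

Emit:
play_rows([
  [0, [0.12, 0.006, 0], [0, 0, 0]],
  [0, [0.24, 0.006, 0], [0, 0, 0]],
  [0, [0.36, 0.006, 0], [0, 0, 0]],
  [0, [0.41, 0.006, 0], [0, 0, 0]],
  [0, [0.445, 0.006, 0], [0, 0, 0]],
  [0, [0.445, 0.006, -0.03], [0, 0, 0]],
  [0, [0.445, 0.006, -0.06], [0, 0, 0]],
  [0, [0.445, 0.006, -0.08], [0, 0, 0]],
  [0, [0.445, 0.006, -0.1], [0, 0, 0]],
  [0, [0.445, 0.006, -0.12], [0, 0, 0]],
])

```text
time: 10.83
eef_pos: [0.6131, -0.1466, -0.0119]
tcp_rot: [0.506, 0.493, -0.505, 0.495]
contact_force: [0.1, -0.7, -0.1]
opening: 0.002
```

```bash
cat > st.py <<'E'
from h import *
s=ctrl.get_state(); R0=R.from_quat(s["tcp_rot"]); print(s["time"],s["eef_pos"],"vb",invw(s["eef_pos"]),s["contact_force"],s["wrist_torque"])
E
python3 st.py
```

```text
10.8333 [ 0.61310064 -0.14656786 -0.01191921] vb [   1.94616021 -136.15923659] [ 0.07311885 -0.71482369 -0.11800064] [-0.0233579   0.02879478 -0.01040501]
```

Emit:
play_rows([
  [0, [0.01, -0.006, -0.012], [0, 0, 0]],
  [0, [0.01, -0.006, -0.024], [0, 0, 0]],
  [0, [0.01, -0.006, -0.036], [0, 0, 0]],
  [0, [0.01, -0.006, -0.048], [0, 0, 0]],
  [0, [0.01, -0.006, -0.06], [0, 0, 0]],
  [0, [0.01, -0.006, -0.07], [0, 0, 0]],
  [0, [0.01, -0.006, -0.08], [0, 0, 0]],
])

```text
time: 11.42
eef_pos: [0.6105, -0.1238, -0.0169]
tcp_rot: [-0.506, -0.494, 0.506, -0.494]
contact_force: [-1.5, -3.4, -0.2]
opening: -0.003
```

```bash
cat >> st.py <<'E'
D=shot("side","pics/s.png");S=shot("scene","pics/c.png")
# rough: dark bore near the +y end of the pipe, predicted along the axis
for n,c in(("scene",S),("side",D)):
    g=c["color"].max(2).astype(int)
    print(n,[(y,int(g[int(round(v)),int(round(u))])) for y in range(10,84,4) for u,v in[proj(c,w(0,y,28))]])
E
python3 st.py
```

```text
11.4167 [ 0.61049444 -0.12375589 -0.01691253] vb [  -1.18625737 -113.41355152] [-1.50933344 -3.418684   -0.17789744] [-0.62210401  0.13260839  0.03664354]
scene [(10, 167), (14, 162), (18, 160), (22, 164), (26, 166), (30, 162), (34, 164), (38, 156), (42, 43), (46, 16), (50, 4), (54, 6), (58, 93), (62, 165), (66, 174), (70, 171), (74, 121), (78, 75), (82, 77)]
side [(10, 188), (14, 188), (18, 190), (22, 190), (26, 189), (30, 191), (34, 183), (38, 151), (42, 118), (46, 75), (50, 73), (54, 77), (58, 110), (62, 138), (66, 154), (70, 141), (74, 141), (78, 124), (82, 119)]
```

The bar is sliding with 3.4 N on the tip. Its leading end is at about y = 50, so there are 25 mm to go.

Emit:
play_rows([
  [0, [0, 0, -0.012], [0, 0, 0]],
  [0, [0, 0, -0.024], [0, 0, 0]],
  [0, [0, 0, -0.036], [0, 0, 0]],
  [0, [0, 0, -0.046], [0, 0, 0]],
  [0, [0, 0, -0.056], [0, 0, 0]],
  [0, [0, 0, -0.065], [0, 0, 0]],
  [0, [0, 0, -0.07], [0, 0, 0]],
])

```text
time: 12.1
eef_pos: [0.611, -0.1017, -0.017]
tcp_rot: [0.506, 0.494, -0.506, 0.494]
contact_force: [-0.4, -4.6, 1.6]
opening: 0.001
```

```bash
python3 st.py
```

```text
12.1 [ 0.61098704 -0.10166692 -0.01695478] vb [ -1.20399961 -91.3190953 ] [-0.37966812 -4.58663553  1.63920188] [-0.69729036  0.10815977  0.01766296]
scene [(10, 166), (14, 164), (18, 166), (22, 165), (26, 167), (30, 164), (34, 164), (38, 165), (42, 166), (46, 160), (50, 162), (54, 167), (58, 169), (62, 175), (66, 176), (70, 171), (74, 120), (78, 77), (82, 78)]
side [(10, 190), (14, 190), (18, 191), (22, 191), (26, 190), (30, 192), (34, 192), (38, 191), (42, 193), (46, 191), (50, 190), (54, 190), (58, 176), (62, 170), (66, 154), (70, 141), (74, 141), (78, 123), (82, 118)]
```

Almost there. Now small steps until the force rises.

Emit:
play_rows([
  [0, [0, 0, -0.004], [0, 0, 0]],
  [0, [0, 0, -0.007], [0, 0, 0]],
  [0, [0, 0, -0.01], [0, 0, 0]],
  [0, [0, 0, -0.01], [0, 0, 0]],
])

```text
time: 12.53
eef_pos: [0.611, -0.1011, -0.0169]
tcp_rot: [-0.505, -0.493, 0.506, -0.495]
contact_force: [-1.8, -9.4, 0.0]
opening: 0.003
```

Emit:
play_rows([
  [0, [0, 0, -0.005], [0, 0, 0]],
  [0, [0, 0, -0.01], [0, 0, 0]],
  [0, [0, 0, -0.01], [0, 0, 0]],
  [0, [0, 0, -0.01], [0, 0, 0]],
])

```text
time: 12.87
eef_pos: [0.6111, -0.1012, -0.0168]
tcp_rot: [-0.504, -0.492, 0.507, -0.497]
contact_force: [-2.7, -18.5, -1.4]
opening: 0.002
```

```bash
python3 st.py | head -1
```

```text
12.8667 [ 0.61107207 -0.10121879 -0.0167968 ] vb [ -1.12934023 -90.86911414] [ -2.71923082 -18.50338724  -1.37745422] [-2.62487252  0.40459868  0.03107445]
```

The tip is blocked: the force rose to 18 N with no motion, so the bar is against the stop. I'll back straight off, then lift.

Emit:
play_rows([
  [0, [0, 0, 0.01], [0, 0, 0]],
  [0, [0, 0, 0.02], [0, 0, 0]],
  [0, [0, 0, 0.04], [0, 0, 0]],
  [0, [0, 0, 0.1], [0, 0, 0]],
  [0, [0, 0, 0.18], [0, 0, 0]],
  [0, [-0.13, 0, 0.25], [0, 0, 0]],
  [0, [-0.26, 0, 0.3], [0, 0, 0]],
  [0, [-0.4, 0, 0.35], [0, 0, 0]],
  [0, [-0.54, 0, 0.4], [0, 0, 0]],
  [0, [-0.6, 0, 0.45], [0, 0, 0]],
])

```text
time: 13.8
eef_pos: [0.6093, -0.2308, 0.1675]
tcp_rot: [0.507, 0.493, -0.505, 0.496]
contact_force: [1.1, 0.3, 1.1]
opening: -0.002
```

Run:
```python
from h import *
s=ctrl.get_state(); print(s["time"],s["eef_pos"],s["contact_force"])
out=[]
for n,(x0,y0) in(("side",(265,145)),("scene",(220,170))):
    c=shot(n,f"pics/{n}F.png"); im=cv2.resize(c["color"][y0:y0+90,x0:x0+90,::-1],None,fx=4,fy=4,interpolation=cv2.INTER_CUBIC)
    for y in(-75,75):
        u,v=proj(c,w(0,y,28)); cv2.circle(im,(int((u-x0+.4)*4),int((v-y0+.4)*4)),2,(255,0,255),-1)
    out.append(im)
    o=cv2.imread(f"pics/{n}0.png"); d=cv2.absdiff(o,c["color"][:,:,::-1]).max(2)
full=cv2.resize(c["color"][:,:,::-1],None,fx=.38,fy=.38)
m=np.hstack(out); f=np.zeros((200,720,3),np.uint8); 
for i,n in enumerate(("scene","side")): f[:200,i*320:i*320+320]=cv2.resize(cv2.imread(f"pics/{n}F.png"),(320,200))
cv2.imwrite("pics/mF.png",np.vstack([m,f]))
```

```text
13.8 [ 0.60933789 -0.23076349  0.16754221] [1.09245699 0.28092871 1.10197913]
```

View pics/mF.png

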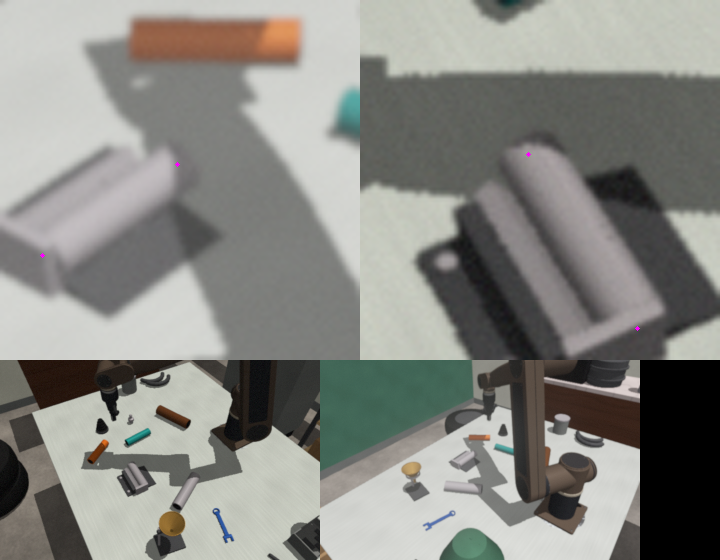

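The final views show the bar lying in the groove, with its ends on the predicted seat end points: (177,163) in the side half and (528,155) in the scene half for the free end. The bar meets the stop, the bystanders are where they were, and the arm is clear.

```bash
python3 -c "
from h import *
print(ctrl.sign_off())"
```

```text
the job is handed in; nothing more can be done
None
```

The pipe stub is in the V-block groove and against the end stop, and I handed the job in at about 14 s of the 51 s allowed. I rolled it along the table and up the ramp with the open fingers behind its side. Once it was in the groove, I slid it along to the stop with the shut fingertip on its free end.

**Last checks:**
- **Against the stop:** the pushing force rose from 4.6 to 18.5 N while the fingertip advanced less than 1 mm. I took that as contact with the stop.
- **Seated:** in the final side and scene pictures both pipe ends lie within a few mm of the predicted seat. The fit is only as good as the measured V-block position.
- **Surroundings:** the bystanders and look-alikes looked unmoved by eye; I did not measure them. The arm finished clear of everything.

**What went wrong or disagreed:**
- **Missed first push:** the first push passed over the pipe without touching it.
- **TCP offset:** the cameras showed the real fingertips about 31–36 mm above the reported TCP, both open and shut. The task text gives 13 mm of swing when open and none when shut. I corrected for this by commanding TCP heights just below zero, with no table contact seen in the force readings.

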